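# Clamp the sample for measurement

### The arm

A 6-joint arm with a two-finger parallel gripper is mounted at the origin on the work surface. World frame = base frame: x ahead of the robot, y to its left, z up, the work surface at z = 0. Lengths are in mm, angles in degrees, forces in N, time in s.
With the tool pointing down it reaches from about 350 to 850 mm from the base axis. Payload 8.1 kg.
Tool frame: the origin (TCP) lies on the centre line of the jaws, within the pads' length; the fingertips stand 11 mm ahead of it and the grasp point (between the pads) lies 8 mm behind it; z points along the fingers, y is the direction in which the jaws open and shut (so a half turn about z gives the same grasp; the last joint's range is limited). The gripper opens to 85 mm and grips with 20 to 120 N. Pads are 22 mm wide; open, the fingers measure 114 mm over their backs; the gripper's body (76 mm by 85 mm) begins 54 mm behind the grasp point. The pads swing forward as they close: fully open they stand 13 mm farther back than shut.
Start: joints at [60.653, 7.471, 85.268, -0, 87.261, -4.893], TCP at [248.356, 546.191, 242.292] pointing down, gripper open.
Joint ranges: [-169.43, 169.43], [-51.17, 129.36], [1.28, 143.12], [-76.62, 256.62], [0, 156.53], [-152.29, 152.29]. Speed limits (degrees/s): [136.94, 136.94, 159.86, 180, 180, 180].

### API

Orientations are given as [roll, pitch, yaw] about the fixed x, y, z axes, in that order (R = Rz(yaw) Ry(pitch) Rx(roll)).
In Python, from bench import telemetry, viewer, r gives the robot as it stands.
- The arm moves only by the shell command python3 -m inch 'ROWS' [FORCE]. ROWS is JSON, a list of rows, each a list of 3 entries, a list of its own where there are three numbers: the shift along the tool's x, y, z in cm, then the turn, a rotation vector about the tool's x, y, z in rad, then the opening, from 0 (shut) to 1 (fully open). A call has 1 to 20 rows; each row is the pose to reach, as a shift and turn from the pose commanded when the call began, along the tool's axes at that moment; what a row does not reach only later rows make up. A row lasts 1/10 s, in which the tool goes at most 50 mm and 8.59 degrees, less where a joint would pass 70% of its speed; a pose out of reach is approached as far as the arm can. A call with a gripper value outside its range is refused whole. The fingers move at their own pace and stop on an object; FORCE is the grip in N (left out, the last holds). Time passes only in rows, so rows that repeat a pose let the fingers close. It gives the time, the measured TCP pose, the force and the opening at its end, in the units of the state.
- telemetry.sense(): the state, without advancing time (a new reading comes with each control period).
- viewer.snapshot(name): name is "side" or "top"; returns the picture (480x640x3 uint8, red, green, blue); there is no depth.
- viewer.camera_model(name): a dict with "fx", "fy", "cx", "cy" (pixels), "cam_to_world" (4x4, takes a point from camera to world coordinates). Camera axes: x right, y down, z forward; pixel columns grow to the right and rows downward; lengths in mm; the calibration is good to about 2 mm. A picture is of the moment at which its call begins. camera_model takes no time and is no camera call.
- r.hand_in(): hands the job in, once; it reports no verdict.
The state is a dict: "time": time; "joint_pos": joint angles; "qd": joint speeds; "joint_efforts": joint torques, N m; "tool_pos": TCP position; "tcp_rot": TCP orientation; "ft_force": force on the tool from outside, world axes, zero at the start; "wrist_torque": the same for the moment, N m; "finger_gap": finger opening in mm.
Only numpy, scipy, OpenCV 4.12 (cv2) and the standard library are available. Lean on these libraries where they do the work, as an engineer would, in place of code of your own. Each camera call takes 0.05 s, during which the arm holds its last target.

### The job

On the inspection desk stand two identical screw-down clamps. One has a black machined sample lying under its spindle: tighten that clamp by turning its knurled thumbscrew clockwise (seen from above), a part-turn at a time with a fresh grip each time, all the way down to its stop, so that the foot holds the sample. Leave the sample where it lies, do not turn the thumbscrew of the other, empty clamp, and let go at the end.

Things in the scene. Friction and masses are not known exactly. Their poses are not given: they have to be found in the camera images.
- screw (a joint): turn (rad) of the thumbscrew of the clamp holding the sample: grows clockwise seen from above, from 0 (raised) to a hard stop at 9.0, where the foot presses on the sample (it first touches at about 8.6). It starts at 0.5 to 2.5: a little over one turn is left. It sinks 8 mm per full turn, turns with 0.06 N m of friction and stays where it is left.
- screw_grip (a point): centre of that thumbscrew's head: round knurled dark steel, 36 mm across, 22 mm tall, vertical axis, grip from above at any yaw; a white line on top shows its turn. Height 134 mm when raised, 122 mm at the stop. Under the head only a 10 mm rod, down to the clamp's grey bridge (30 x 115 mm, top 90 mm high) on two posts and a fixed base plate 120 x 125 x 14 mm.
- sample: loose black bar-shaped machined sample, 74 x 28 x 26 mm (x, y, z), about 120 g, lying on the base plate under the bridge of the clamp to tighten, sticking out on both sides; origin at the centre of its underside, x along its length.
- spare_screw_rim (a point): outer end of the white line on the top edge of the thumbscrew head of the other, empty clamp, which must not be turned: 18 mm from its axis, 11 mm above the head's centre. That clamp is identical, with nothing under its foot.

How it is judged (in metres and radians):
At the end, for the whole second after the job is handed in: The thumbscrew of the clamp with the sample is turned to within 0.3 rad of its stop, so the foot presses on the sample; the sample lies flat and still under the foot (centre within 20 mm of the screw's axis), within 12 mm of where it was; the robot has let go (value of joint screw above 8.7 rad and horizontal distance between sample and screw_grip below 0.02 m and distance of sample from where it was at the start of the episode below 0.012 m and angle between sample's own z axis and vertical below 0.1 rad and linear speed of sample below 0.02 m/s); the robot touches nothing.
It fails at once if the thumbscrew of the empty clamp is turned (its rim moves more than 12 mm) (distance of spare_screw_rim from where it was at the start of the episode above 0.012 m).
It also fails if it takes over 69 s, if anything falls off the work surface, if the arm or the gripper's body presses on something with over 40 N, if the wrist force passes 120 N, or if a joint passes its speed limit or range.

## Working session

There is one attempt and no reset: what is moved stays moved. The work goes in short steps, Python scripts to look and compute and a shell command to move; the robot and the scene stay as the last step left them, time stands still between calls to the robot, and variables do not carry over. Pictures are saved under pics/ and viewed, and the job is handed in when it is done.

```bash
ls; mkdir -p pics; python3 - <<'E'
from bench import telemetry, viewer, r
import cv2,json,numpy as np
for n in("side","top"):
    cv2.imwrite(f"pics/{n}0.png",viewer.snapshot(n)[:,:,::-1])
    m=viewer.camera_model(n);print(n,m["fx"],m["fy"],m["cx"],m["cy"],np.round(m["cam_to_world"],4).tolist())
print(telemetry.sense())
E
```

```text
pics
side 498.0658459727579 498.0658459727579 330.64251087320974 242.3142715853596 [[0.7652, -0.4667, 0.4434, 172.4868], [-0.6435, -0.5761, 0.504, -399.8544], [0.0202, -0.671, -0.7412, 723.5658], [0.0, 0.0, 0.0, 1.0]]
top 526.5788856925777 526.5788856925777 315.5364874205389 234.9651462501333 [[0.0134, -0.9896, 0.1433, 438.7905], [-0.9998, -0.0151, -0.0105, -2.1718], [0.0126, -0.1431, -0.9896, 933.2766], [0.0, 0.0, 0.0, 1.0]]
{'time': 0.1, 'joint_pos': array([ 6.06535898e+01,  7.51155072e+00,  8.53254319e+01, -3.54472490e-04,
        8.72608027e+01, -4.89357374e+00]), 'qd': array([-0.02041174, -0.14223826,  0.02435382, -0.00783866, -0.11840059,
       -0.01403004]), 'joint_efforts': array([ 1.44670939e-03, -5.70950067e+01, -5.01943088e+01, -1.40380357e-04,
        8.13698134e-03, -1.29439593e-05]), 'tool_pos': array([248.11206772, 545.75898854, 241.31835778]), 'tcp_rot': array([-1.79902541e+02, -7.98884674e-03,  1.55547174e+02]), 'ft_force': array([0.94474689, 0.04141168, 0.40603248]), 'wrist_torque': array([-0.00823195,  0.0050831 , -0.02087817]), 'finger_gap': 85.18886595389432}
```

View pics/side0.png

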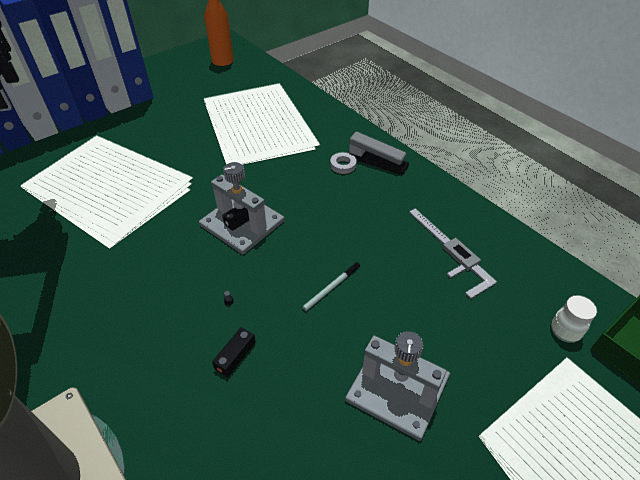

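View pics/top0.png

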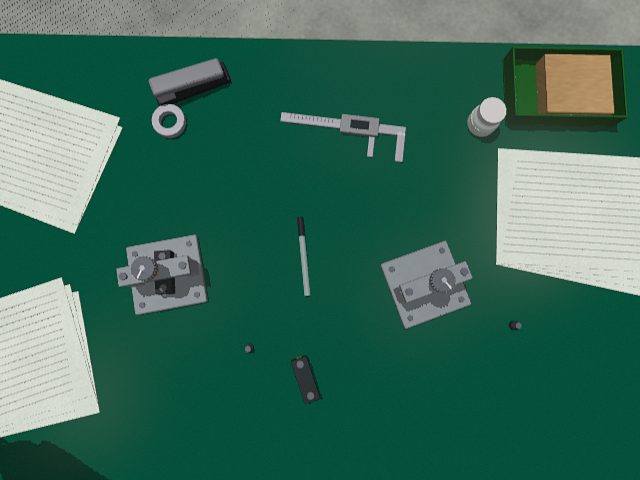

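The clamp at top (145,268) / side (235,175) has a black bar under its bridge, and the one at top (441,281) / side (408,345) looks empty. I'll enlarge both to pick exact pixels.

```bash
python3 - <<'E'
import cv2,numpy as np
t=cv2.imread("pics/top0.png");s=cv2.imread("pics/side0.png")
a=cv2.resize(t[225:325,105:225],(480,400),interpolation=cv2.INTER_NEAREST)
b=cv2.resize(s[155:255,190:290],(320,320) if 0 else (400,400),interpolation=cv2.INTER_NEAREST)
a=cv2.convertScaleAbs(a,alpha=1.6,beta=20);b=cv2.convertScaleAbs(b,alpha=1.6,beta=20)
o=np.hstack([a[:, :400],b]);cv2.imwrite("pics/z0.png",o)
E
```

```text
(no output)
```

View pics/z0.png

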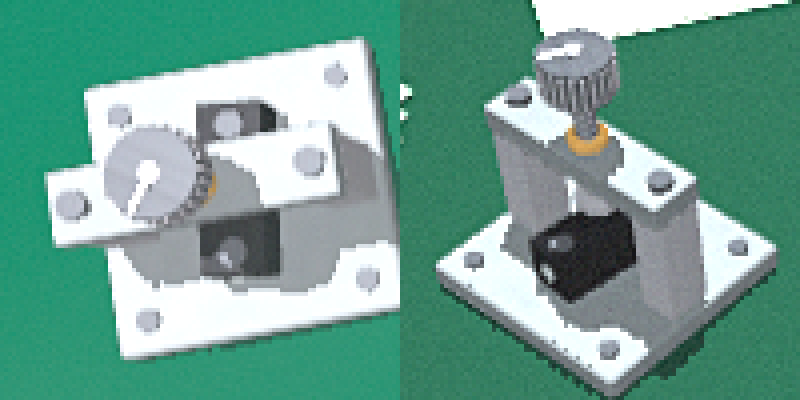

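```bash
cat > h.py <<'E'
import numpy as np
from bench import viewer
def ray(n,p):
    m=viewer.camera_model(n);T=np.array(m["cam_to_world"])
    d=T[:3,:3]@[(p[0]-m["cx"])/m["fx"],(p[1]-m["cy"])/m["fy"],1]
    return T[:3,3],d/np.linalg.norm(d)
def tri(pt,ps):
    A=np.zeros((3,3));b=np.zeros(3);L=[]
    for n,p in(("top",pt),("side",ps)):
        o,d=ray(n,p);P=np.eye(3)-np.outer(d,d);A+=P;b+=P@o;L.append((P,o))
    x=np.linalg.solve(A,b);return x,[np.linalg.norm(P@(x-o)) for P,o in L]
def at(n,p,z):
    o,d=ray(n,p);return o+d*(z-o[2])/d[2]
def proj(n,X):
    m=viewer.camera_model(n);T=np.array(m["cam_to_world"]);c=T[:3,:3].T@(np.array(X)-T[:3,3])
    return c[0]/c[2]*m["fx"]+m["cx"],c[1]/c[2]*m["fy"]+m["cy"]
E
python3 - <<'E'
from h import *
z=lambda x,y:(x/4+105-.4,y/4+225-.4)
w=lambda x,y:((x-400)/4+190-.4,y/4+155-.4)
for nm,a,b in [("head top",z(150,172),w(574,50)),("bolt far",z(72,203),w(518,96)),("bolt near",z(309,160),w(659,180))]:
    x,e=tri(a,b);print(nm,x.round(1),np.round(e,2),np.hypot(x[0],x[1]))
print("line end",at("top",z(135,214),145),"hub",at("top",z(150,172),145))
print("spare top",tri((441,281),(408,340)))
E
```

```text
head top [500.6 248.2 142.1] [0.78 0.78] 558.7916790782132
bolt far [491.7 295.9  87.8] [0.47 0.47] 573.8846893049903
bolt near [510.1 201.9  90. ] [0.39 0.39] 548.5722521371825
line end [484.04379989 252.33295138 145.        ] hub [499.76547351 247.71868387 145.        ]
spare top (array([ 488.05075887, -202.63405271,  137.52085733]), [np.float64(1.927437290852418), np.float64(1.9274372908523956)])
```

```bash
cat >> h.py <<'E'
from scipy.spatial.transform import Rotation as Ro
from bench import telemetry
def plan(X,yaw):
    s=telemetry.sense();R=Ro.from_euler("xyz",s["tcp_rot"],degrees=True);
    print("t",round(s["time"],2),"pos",s["tool_pos"].round(1),"rpy",s["tcp_rot"].round(1),"q",s["joint_pos"].round(1),"F",s["ft_force"].round(1),"M",s["wrist_torque"].round(2),"gap",round(s["finger_gap"],1))
    print("shift cm",(R.inv().apply(np.array(X)-s["tool_pos"])/10).round(2),"turn",(R.inv()*Ro.from_euler("xyz",[180,0,yaw],degrees=True)).as_rotvec().round(3))
E
python3 -c "
from h import *
plan([500.7,248.5,200],191.4)"
```

```text
t 0.1 pos [248.1 545.8 241.3] rpy [-179.9   -0.   155.5] q [60.7  7.5 85.3 -0.  87.3 -4.9] F [0.9 0.  0.4] M [-0.01  0.01 -0.02] gap 85.2
shift cm [-35.3  -16.6    4.16] turn [-0.002 -0.001 -0.626]
```

```bash
python3 -m inch '[[[-35.3,-16.6,4.1],[0,0,-0.63],1],[[-35.3,-16.6,4.1],[0,0,-0.63],1],[[-35.3,-16.6,4.1],[0,0,-0.63],1],[[-35.3,-16.6,4.1],[0,0,-0.63],1],[[-35.3,-16.6,4.1],[0,0,-0.63],1],[[-35.3,-16.6,4.1],[0,0,-0.63],1],[[-35.3,-16.6,4.1],[0,0,-0.63],1],[[-35.3,-16.6,4.1],[0,0,-0.63],1],[[-35.3,-16.6,4.1],[0,0,-0.63],1],[[-35.3,-16.6,4.1],[0,0,-0.63],1],[[-35.3,-16.6,4.1],[0,0,-0.63],1],[[-35.3,-16.6,4.1],[0,0,-0.63],1],[[-35.3,-16.6,4.1],[0,0,-0.63],1],[[-35.3,-16.6,4.1],[0,0,-0.63],1]]' 40; python3 - <<'E'
from h import *
import cv2
plan([500.7,248.5,124],191.4)
cv2.imwrite("pics/s1.png",viewer.snapshot("side")[:,:,::-1])
E
```

```text
time: 1.5
tool_pos: [500.4, 250.0, 201.5]
tcp_rot: [180.0, 0.0, -168.3]
ft_force: [-0.9, 0.3, -0.3]
finger_gap: 85.6
t 1.5 pos [500.4 250.  201.5] rpy [ 180.     0.  -168.3] q [ 21.3   2.5  94.8   0.   82.7 -80.5] F [-0.9  0.3 -0.3] M [-0.02 -0.01  0.02] gap 85.6
shift cm [ 0.01 -0.15  7.75] turn [0.    0.    0.006]
```

View pics/s1.png

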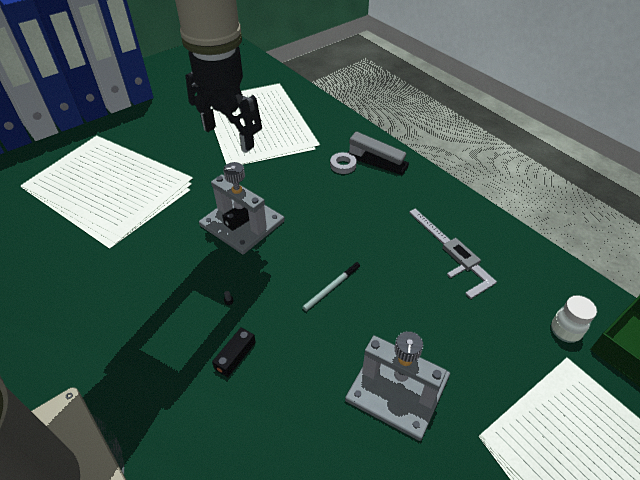

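The picture shows the open fingers (205,120) and (250,140) above the head (235,172). Next I'll go down, look, and then close.

```bash
python3 -m inch '[[[0,-0.15,4],[0,0,0],1],[[0,-0.15,6],[0,0,0],1],[[0,-0.15,7.7],[0,0,0],1],[[0,-0.15,7.7],[0,0,0],1],[[0,-0.15,7.7],[0,0,0],1]]'; python3 - <<'E'
from h import *
import cv2
plan([500.7,248.5,124],191.7)
a=viewer.snapshot("side")[90:260,160:310,::-1];b=viewer.snapshot("top")[190:340,60:260,::-1]
cv2.imwrite("pics/s2.png",np.hstack([cv2.resize(a,(400,453))[:400],cv2.resize(b,(400,300),interpolation=cv2.INTER_LINEAR) if 0 else cv2.resize(b[:, 25:175],(400,400))]))
E
```

```text
time: 2.05
tool_pos: [501.1, 247.7, 124.6]
tcp_rot: [-180.0, -0.0, -168.3]
ft_force: [0.9, -0.3, 1.4]
finger_gap: 85.2
t 2.05 pos [501.1 247.7 124.6] rpy [-180.    -0.  -168.3] q [ 21.    6.2  99.3  -0.   74.6 -80.6] F [ 0.9 -0.3  1.4] M [ 0.02  0.01 -0.01] gap 85.2
shift cm [0.03 0.09 0.06] turn [-0.    -0.    -0.001]
```

View pics/s2.png

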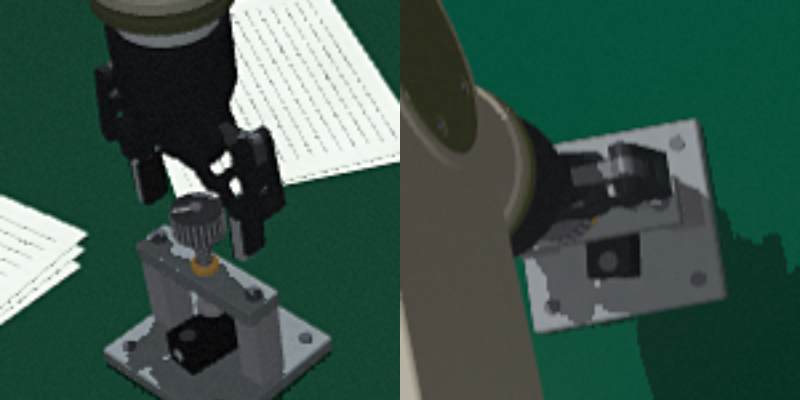

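The fingers straddle the head at (195,215) in the left half of the crop, with the tips beside and below it. Now I'll close.

```bash
python3 -m inch '[[[0,0,0],[0,0,0],0],[[0,0,0],[0,0,0],0],[[0,0,0],[0,0,0],0],[[0,0,0],[0,0,0],0],[[0,0,0],[0,0,0],0],[[0,0,0],[0,0,0],0],[[0,0,0],[0,0,0],0]]' 40; python3 - <<'E'
from h import *
import cv2
plan([500.7,248.5,124],191.7)
a=viewer.snapshot("side")[90:260,160:310,::-1]
cv2.imwrite("pics/s3.png",cv2.resize(a,(525,595)))
E
```

```text
time: 2.85
tool_pos: [501.6, 247.7, 124.8]
tcp_rot: [180.0, 0.0, -168.4]
ft_force: [-1.2, -0.6, 5.8]
finger_gap: 34.7
t 2.85 pos [501.6 247.7 124.8] rpy [ 180.     0.  -168.4] q [ 21.    6.2  99.2   0.   74.5 -80.6] F [-1.2 -0.6  5.8] M [-0.02  0.15  0.03] gap 34.7
shift cm [0.07 0.1  0.08] turn [ 0.     0.001 -0.001]
```

View pics/s3.png

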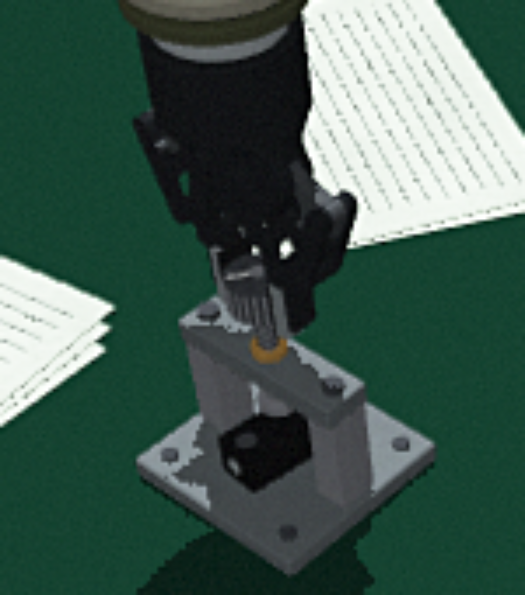

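Gap is 34.7 mm and the side forces are small, so the grip is centred. I'll do the first part-turn of 2.55 rad clockwise (positive about tool z), sinking about 3.2 mm with it.

```bash
python3 -m inch '[[[0,0,0.02],[0,0,0.15],0],[[0,0,0.04],[0,0,0.3],0],[[0,0,0.06],[0,0,0.45],0],[[0,0,0.08],[0,0,0.6],0],[[0,0,0.1],[0,0,0.75],0],[[0,0,0.12],[0,0,0.9],0],[[0,0,0.14],[0,0,1.05],0],[[0,0,0.16],[0,0,1.2],0],[[0,0,0.18],[0,0,1.35],0],[[0,0,0.2],[0,0,1.5],0],[[0,0,0.22],[0,0,1.65],0],[[0,0,0.24],[0,0,1.8],0],[[0,0,0.26],[0,0,1.95],0],[[0,0,0.28],[0,0,2.1],0],[[0,0,0.3],[0,0,2.25],0],[[0,0,0.31],[0,0,2.4],0],[[0,0,0.32],[0,0,2.55],0],[[0,0,0.32],[0,0,2.55],0]]'; python3 - <<'E'
from h import *
import cv2
plan([500.7,248.5,120.8],191.7)
a=viewer.snapshot("side")[90:260,160:310,::-1]
cv2.imwrite("pics/s4.png",cv2.resize(a,(525,595)))
E
```

```text
time: 4.7
tool_pos: [499.7, 247.0, 121.4]
tcp_rot: [-179.9, 0.2, 45.2]
ft_force: [-11.0, -4.5, 12.9]
finger_gap: 35.0
t 4.7 pos [499.7 247.  121.4] rpy [-179.9    0.2   45.2] q [21.   6.3 99.5  0.  74.4 65.8] F [-11.   -4.5  12.9] M [-0.63  1.96 -0.05] gap 35.0
shift cm [ 0.18 -0.04  0.06] turn [-5.000e-03 -1.000e-03 -2.557e+00]
```

View pics/s4.png

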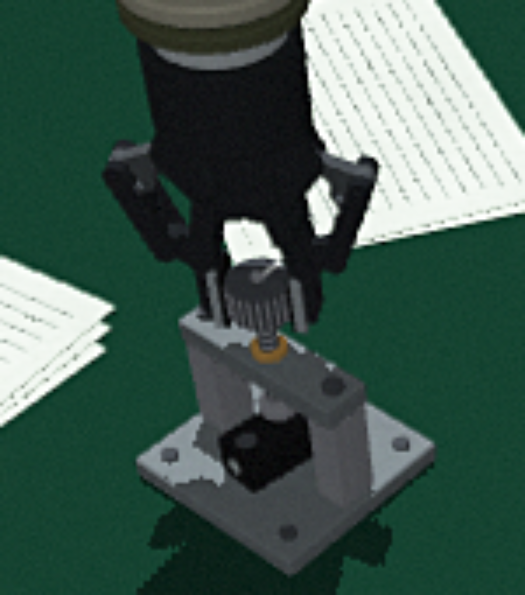

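The white line went from pointing left to pointing up-right and the head is lower, so the screw followed the roughly 146°. I'll release, turn back and regrip.

```bash
python3 -m inch '[[[0,0,0],[0,0,0],0.9],[[0,0,0],[0,0,0],0.9],[[0,0,0],[0,0,0],0.9],[[0,0,0],[0,0,0],0.9],[[0,0,0],[0,0,0],0.9],[[0,0,0],[0,0,0],0.9]]'; python3 - <<'E'
from h import *
import cv2
plan([500.7,248.5,120.8],191.7)
a=viewer.snapshot("side")[90:260,160:310,::-1]
cv2.imwrite("pics/s5.png",cv2.resize(a,(525,595)))
E
```

```text
time: 5.35
tool_pos: [501.3, 247.5, 121.0]
tcp_rot: [-180.0, 0.0, 45.5]
ft_force: [0.0, 0.4, -0.3]
finger_gap: 77.1
t 5.35 pos [501.3 247.5 121. ] rpy [-180.     0.    45.5] q [21.   6.4 99.4 -0.  74.2 65.5] F [ 0.   0.4 -0.3] M [0.04 0.01 0.06] gap 77.1
shift cm [ 0.03 -0.11  0.02] turn [-0.     0.    -2.551]
```

View pics/s5.png

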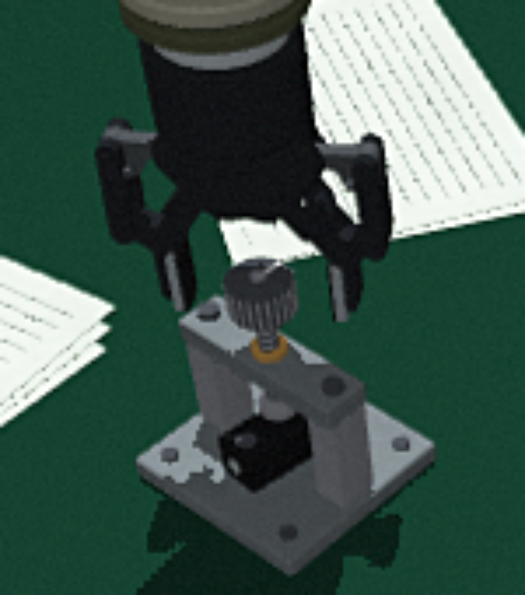

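Released cleanly. The axis estimate from the reaction forces is (500.3, 247.6), so I'll correct by about 1 mm and turn back 2.75 rad.

```bash
python3 -m inch '[[[-0.06,-0.08,0],[0,0,-0.15],0.9],[[-0.06,-0.08,0],[0,0,-0.3],0.9],[[-0.06,-0.08,0],[0,0,-0.45],0.9],[[-0.06,-0.08,0],[0,0,-0.6],0.9],[[-0.06,-0.08,0],[0,0,-0.75],0.9],[[-0.06,-0.08,0],[0,0,-0.9],0.9],[[-0.06,-0.08,0],[0,0,-1.05],0.9],[[-0.06,-0.08,0],[0,0,-1.2],0.9],[[-0.06,-0.08,0],[0,0,-1.35],0.9],[[-0.06,-0.08,0],[0,0,-1.5],0.9],[[-0.06,-0.08,0],[0,0,-1.65],0.9],[[-0.06,-0.08,0],[0,0,-1.8],0.9],[[-0.06,-0.08,0],[0,0,-1.95],0.9],[[-0.06,-0.08,0],[0,0,-2.1],0.9],[[-0.06,-0.08,0],[0,0,-2.25],0.9],[[-0.06,-0.08,0],[0,0,-2.4],0.9],[[-0.06,-0.08,0],[0,0,-2.55],0.9],[[-0.06,-0.08,0],[0,0,-2.7],0.9],[[-0.06,-0.08,0],[0,0,-2.75],0.9],[[-0.06,-0.08,0],[0,0,-2.75],0.9]]'
python3 -m inch '[[[0,0,0],[0,0,0],0],[[0,0,0],[0,0,0],0],[[0,0,0],[0,0,0],0],[[0,0,0],[0,0,0],0],[[0,0,0],[0,0,0],0],[[0,0,0],[0,0,0],0],[[0,0,0],[0,0,0],0]]' 40;  python3 -c "
from h import *
plan([500.3,247.6,120.8],191.7)"
```

```text
time: 7.4
tool_pos: [500.3, 247.6, 121.1]
tcp_rot: [180.0, 0.0, -156.9]
ft_force: [-0.0, -0.5, -0.4]
finger_gap: 76.7
time: 8.1
tool_pos: [500.3, 247.7, 121.2]
tcp_rot: [180.0, 0.0, -156.9]
ft_force: [-0.2, -0.0, 1.6]
finger_gap: 34.7
t 8.1 pos [500.3 247.7 121.2] rpy [ 180.     0.  -156.9] q [ 21.1   6.2  99.6   0.   74.2 -92. ] F [-0.2 -0.   1.6] M [-0.02  0.16 -0.06] gap 34.7
shift cm [ 0.01 -0.    0.04] turn [0.    0.    0.199]
```

```bash
python3 -m inch '[[[0,0,0.02],[0,0,0.15],0],[[0,0,0.04],[0,0,0.3],0],[[0,0,0.06],[0,0,0.45],0],[[0,0,0.08],[0,0,0.6],0],[[0,0,0.1],[0,0,0.75],0],[[0,0,0.12],[0,0,0.9],0],[[0,0,0.14],[0,0,1.05],0],[[0,0,0.16],[0,0,1.2],0],[[0,0,0.18],[0,0,1.35],0],[[0,0,0.2],[0,0,1.5],0],[[0,0,0.22],[0,0,1.65],0],[[0,0,0.24],[0,0,1.8],0],[[0,0,0.26],[0,0,1.95],0],[[0,0,0.28],[0,0,2.1],0],[[0,0,0.3],[0,0,2.25],0],[[0,0,0.31],[0,0,2.4],0],[[0,0,0.33],[0,0,2.55],0],[[0,0,0.34],[0,0,2.7],0],[[0,0,0.34],[0,0,2.7],0]]'; python3 -c "
from h import *
plan([500.3,247.6,117.4],191.7)"
python3 -m inch '[[[0,0,0],[0,0,0],0.9],[[0,0,0],[0,0,0],0.9],[[0,0,0],[0,0,0],0.9],[[0,0,0],[0,0,0],0.9],[[0,0,0],[0,0,0],0.9],[[0,0,0],[0,0,0],0.9]]'; python3 - <<'E'
from h import *
import cv2
plan([500.3,247.6,117.4],191.7)
a=viewer.snapshot("side")[90:260,160:310,::-1]
cv2.imwrite("pics/s6.png",cv2.resize(a,(525,595)))
E
```

```text
time: 10.0
tool_pos: [499.9, 247.3, 117.8]
tcp_rot: [-180.0, 0.1, 48.2]
ft_force: [-4.5, -2.8, 5.9]
finger_gap: 34.3
t 10.0 pos [499.9 247.3 117.8] rpy [-1.80e+02  1.00e-01  4.82e+01] q [21.1  6.4 99.7 -0.  73.9 62.8] F [-4.5 -2.8  5.9] M [-0.34  0.72 -0.04] gap 34.3
shift cm [0.05 0.01 0.04] turn [-2.000e-03  0.000e+00 -2.504e+00]
time: 10.6
tool_pos: [500.3, 247.6, 117.7]
tcp_rot: [-180.0, -0.0, 48.4]
ft_force: [0.6, 0.4, -0.2]
finger_gap: 76.7
t 10.6 pos [500.3 247.6 117.7] rpy [-180.    -0.    48.4] q [21.1  6.5 99.7  0.  73.8 62.6] F [ 0.6  0.4 -0.2] M [-0.05  0.02 -0.04] gap 76.7
shift cm [-0.    0.    0.03] turn [ 0.    -0.    -2.501]
```

View pics/s6.png

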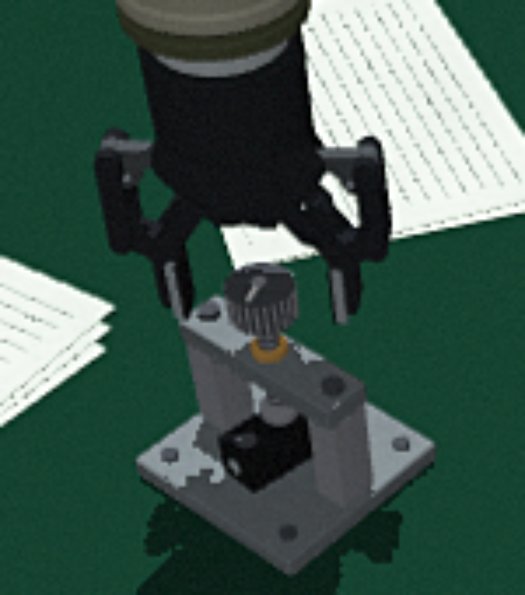

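The line now points toward the bottom of the image, as predicted for 18°−155°. On to the third grip.

```bash
python3 -m inch '[[[0,0,0],[0,0,-0.15],0.9],[[0,0,0],[0,0,-0.3],0.9],[[0,0,0],[0,0,-0.45],0.9],[[0,0,0],[0,0,-0.6],0.9],[[0,0,0],[0,0,-0.75],0.9],[[0,0,0],[0,0,-0.9],0.9],[[0,0,0],[0,0,-1.05],0.9],[[0,0,0],[0,0,-1.2],0.9],[[0,0,0],[0,0,-1.35],0.9],[[0,0,0],[0,0,-1.5],0.9],[[0,0,0],[0,0,-1.65],0.9],[[0,0,0],[0,0,-1.8],0.9],[[0,0,0],[0,0,-1.95],0.9],[[0,0,0],[0,0,-2.1],0.9],[[0,0,0],[0,0,-2.25],0.9],[[0,0,0],[0,0,-2.4],0.9],[[0,0,0],[0,0,-2.55],0.9],[[0,0,0],[0,0,-2.7],0.9],[[0,0,0],[0,0,-2.75],0.9],[[0,0,0],[0,0,-2.75],0.9]]'
python3 -m inch '[[[0,0,0],[0,0,0],0],[[0,0,0],[0,0,0],0],[[0,0,0],[0,0,0],0],[[0,0,0],[0,0,0],0],[[0,0,0],[0,0,0],0],[[0,0,0],[0,0,0],0],[[0,0,0],[0,0,0],0]]' 40
python3 -m inch '[[[0,0,0.02],[0,0,0.15],0],[[0,0,0.04],[0,0,0.3],0],[[0,0,0.06],[0,0,0.45],0],[[0,0,0.08],[0,0,0.6],0],[[0,0,0.1],[0,0,0.75],0],[[0,0,0.12],[0,0,0.9],0],[[0,0,0.14],[0,0,1.05],0],[[0,0,0.15],[0,0,1.2],0],[[0,0,0.15],[0,0,1.2],0]]'
python3 -c "
from h import *
plan([500.3,247.6,115.9],191.7)"
```

```text
time: 12.65
tool_pos: [500.3, 247.6, 117.7]
tcp_rot: [-180.0, 0.0, -154.0]
ft_force: [0.6, -0.7, 0.2]
finger_gap: 76.9
time: 13.35
tool_pos: [500.4, 247.7, 117.9]
tcp_rot: [180.0, 0.0, -154.0]
ft_force: [-0.9, 1.2, 3.4]
finger_gap: 34.8
time: 14.25
tool_pos: [500.3, 247.3, 116.3]
tcp_rot: [-180.0, 0.0, 137.1]
ft_force: [-2.3, -2.2, 3.9]
finger_gap: 34.7
t 14.25 pos [500.3 247.3 116.3] rpy [-180.     0.   137.1] q [ 21.1   6.5  99.8  -0.   73.7 -26. ] F [-2.3 -2.2  3.9] M [-0.5   0.35 -0.12] gap 34.7
shift cm [0.02 0.03 0.04] turn [-0.001  0.    -0.954]
```

```bash
python3 -m inch '[[[0,0,0.02],[0,0,0.15],0],[[0,0,0.04],[0,0,0.3],0],[[0,0,0.06],[0,0,0.45],0],[[0,0,0.06],[0,0,0.45],0]]'
python3 -c "
from h import *
plan([500.3,247.6,115.9],191.7)"
python3 -m inch '[[[0,0,0.02],[0,0,0.15],0],[[0,0,0.04],[0,0,0.3],0],[[0,0,0.06],[0,0,0.45],0],[[0,0,0.06],[0,0,0.45],0]]'
python3 -c "
from h import *
plan([500.3,247.6,115.9],191.7)"
```

```text
time: 14.65
tool_pos: [500.1, 247.2, 115.7]
tcp_rot: [-180.0, 0.0, 111.5]
ft_force: [-2.5, -3.5, 5.5]
finger_gap: 34.5
t 14.65 pos [500.1 247.2 115.7] rpy [-180.     0.   111.5] q [21.1  6.6 99.8 -0.  73.6 -0.5] F [-2.5 -3.5  5.5] M [-0.67  0.6  -0.08] gap 34.5
shift cm [ 0.03  0.03 -0.02] turn [-1.000e-03 -0.000e+00 -1.399e+00]
time: 15.05
tool_pos: [500.0, 247.3, 115.1]
tcp_rot: [-180.0, 0.0, 85.8]
ft_force: [-4.2, -3.8, 5.4]
finger_gap: 34.8
t 15.05 pos [500.  247.3 115.1] rpy [-180.     0.    85.8] q [21.1  6.6 99.8 -0.  73.6 25.3] F [-4.2 -3.8  5.4] M [-0.56  0.76 -0.11] gap 34.8
shift cm [ 0.03  0.03 -0.08] turn [-1.000e-03 -0.000e+00 -1.848e+00]
```

```bash
python3 -m inch '[[[0,0,0.02],[0,0,0.15],0],[[0,0,0.04],[0,0,0.3],0],[[0,0,0.06],[0,0,0.45],0],[[0,0,0.06],[0,0,0.45],0]]'
python3 -c "
from h import *
plan([500.3,247.6,115.9],191.7)"
python3 -m inch '[[[0,0,0.02],[0,0,0.15],0],[[0,0,0.04],[0,0,0.3],0],[[0,0,0.06],[0,0,0.45],0],[[0,0,0.06],[0,0,0.45],0]]'
python3 - <<'E'
from h import *
import cv2
plan([500.3,247.6,117.4],191.7)
a=viewer.snapshot("side")[90:260,160:310,::-1]
cv2.imwrite("pics/s7.png",cv2.resize(a,(525,595)))
E
```

```text
time: 15.45
tool_pos: [499.9, 247.4, 114.5]
tcp_rot: [-180.0, 0.0, 60.0]
ft_force: [-4.0, -3.9, 5.1]
finger_gap: 34.7
t 15.45 pos [499.9 247.4 114.5] rpy [-180.    0.   60.] q [21.1  6.6 99.9 -0.  73.5 51. ] F [-4.  -3.9  5.1] M [-0.52  0.74 -0.07] gap 34.7
shift cm [ 0.04  0.02 -0.14] turn [-1.000e-03 -0.000e+00 -2.298e+00]
time: 15.85
tool_pos: [499.9, 247.5, 114.3]
tcp_rot: [-180.0, 0.1, 34.2]
ft_force: [-6.1, -3.5, 8.9]
finger_gap: 34.7
t 15.85 pos [499.9 247.5 114.3] rpy [-1.80e+02  1.00e-01  3.42e+01] q [21.1  6.7 99.9 -0.  73.5 76.8] F [-6.1 -3.5  8.9] M [-0.55  1.03 -0.04] gap 34.7
shift cm [ 0.04  0.01 -0.31] turn [-1.000e-03  0.000e+00 -2.748e+00]
```

View pics/s7.png

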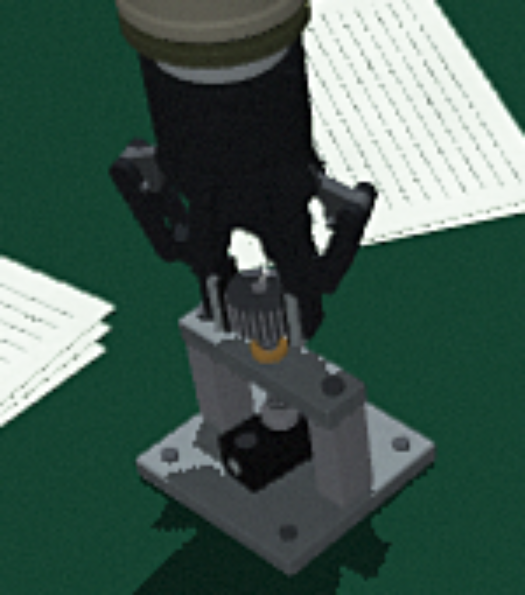

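```bash
python3 -m inch '[[[0,0,0.01],[0,0,0.15],0],[[0,0,0.02],[0,0,0.3],0],[[0,0,0.03],[0,0,0.4],0],[[0,0,0.03],[0,0,0.4],0]]'
python3 -c "
from h import *
plan([500.3,247.6,115.9],191.7)"
python3 -m inch '[[[0,0,0.0],[0,0,0.15],0],[[0,0,0],[0,0,0.3],0],[[0,0,0],[0,0,0.3],0]]'
python3 - <<'E'
from h import *
import cv2
plan([500.3,247.6,117.4],191.7)
a=viewer.snapshot("side")[90:260,160:310,::-1]
cv2.imwrite("pics/s8.png",cv2.resize(a,(525,595)))
E
```

```text
time: 16.3
tool_pos: [501.2, 247.8, 114.2]
tcp_rot: [180.0, -0.1, 11.5]
ft_force: [0.9, -1.3, 4.6]
finger_gap: 34.9
t 16.3 pos [501.2 247.8 114.2] rpy [ 1.80e+02 -1.00e-01  1.15e+01] q [21.1  6.7 99.8 -0.  73.3 99.6] F [ 0.9 -1.3  4.6] M [-0.28 -0.34  0.63] gap 34.9
shift cm [-0.1   0.01 -0.17] turn [-0.004 -0.     3.139]
time: 16.6
tool_pos: [501.0, 247.6, 114.0]
tcp_rot: [-180.0, -0.1, -5.8]
ft_force: [1.8, -2.6, 5.1]
finger_gap: 35.0
t 16.6 pos [501.  247.6 114. ] rpy [-1.8e+02 -1.0e-01 -5.8e+00] q [ 21.1   6.7  99.9  -0.   73.3 116.8] F [ 1.8 -2.6  5.1] M [-0.46 -0.26  0.11] gap 35.0
shift cm [-0.07  0.   -0.34] turn [-2.000e-03 -0.000e+00  2.837e+00]
```

View pics/s8.png

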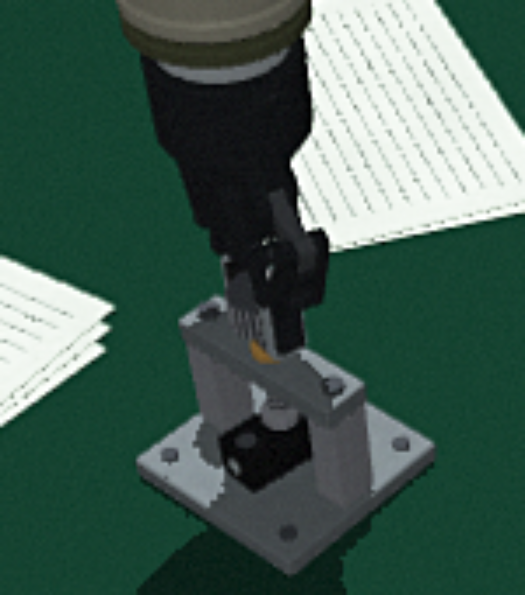

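Wrist moment about z jumped to 0.63 N m and then slipped, which suggests the stop. I'll release, rise and look at the line and the head height.

```bash
python3 -m inch '[[[0,0,0],[0,0,0],1],[[0,0,0],[0,0,0],1],[[0,0,0],[0,0,0],1],[[0,0,0],[0,0,0],1],[[0,0,0],[0,0,0],1],[[0,0,-4],[0,0,0],1],[[0,0,-8],[0,0,0],1],[[0,-12,-12],[0,0,0],1],[[0,-17,-12],[0,0,0],1],[[0,-22,-12],[0,0,0],1],[[0,-25,-12],[0,0,0],1],[[0,-25,-12],[0,0,0],1],[[0,-25,-12],[0,0,0],1]]'
python3 - <<'E'
from h import *
import cv2
plan([500.3,247.6,117.4],191.7)
t=viewer.snapshot("top");s=viewer.snapshot("side")
cv2.imwrite("pics/t9f.png",t[:,:,::-1]);cv2.imwrite("pics/s9f.png",s[:,:,::-1])
t=t[225:325,105:205,::-1];s=s[155:255,190:290,::-1]
o=np.hstack([cv2.resize(i,(400,400),interpolation=cv2.INTER_NEAREST) for i in(t,s)]);cv2.imwrite("pics/z9.png",cv2.convertScaleAbs(o,alpha=1.5,beta=20))
E
```

```text
time: 17.95
tool_pos: [524.9, 501.5, 230.9]
tcp_rot: [180.0, 0.1, -5.7]
ft_force: [-0.0, 0.1, -0.4]
finger_gap: 85.3
t 17.95 pos [524.9 501.5 230.9] rpy [ 1.8e+02  1.0e-01 -5.7e+00] q [3.960e+01 2.760e+01 6.220e+01 1.000e-01 9.020e+01 1.353e+02] F [-0.   0.1 -0.4] M [-0.01  0.02 -0.01] gap 85.3
shift cm [ 0.12 25.51 11.35] turn [0.004 0.    2.837]
```

View pics/z9.png

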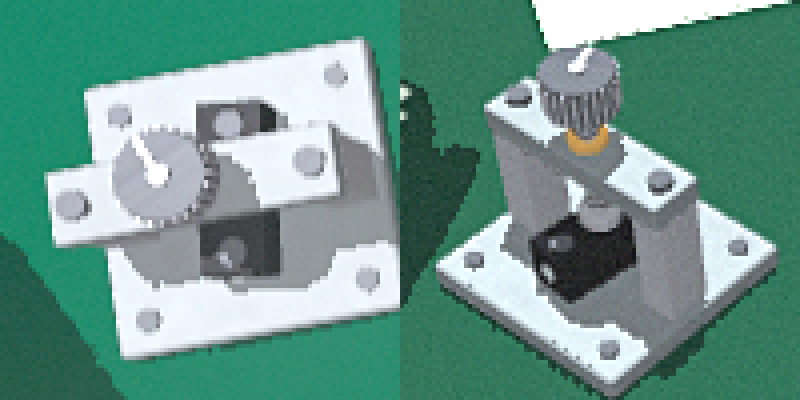

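```bash
python3 - <<'E'
from h import *
z=lambda x,y:(x/4+105-.4,y/4+225-.4)
w=lambda x,y:((x-400)/4+190-.4,y/4+155-.4)
x,e=tri(z(158,175),w(578,68));print(x.round(1),np.round(e,2))
for n,h,l,hh in(("0",(150,172),(135,214),143),("9",(158,175),(137,135),133)):
    d=at("top",z(*l),hh)-at("top",z(*h),hh);print(n,np.degrees(np.arctan2(d[1],d[0])),np.hypot(d[0],d[1]))
for zz in (133,143): print(zz,np.array(proj("side",[500.3,247.6,zz])),np.array(proj("top",[500.3,247.6,zz])))
E
```

```text
[500.7 248.2 131.6] [1.22 1.22]
0 163.64318272273968 16.426396125750955
9 30.408924914619323 17.493491170990925
133 [233.30411277 171.25481033] [144.68082736 267.89668815]
143 [232.61606588 166.96570891] [142.61986385 267.35391278]
```

The white line went from 163.6° to 30.4°, which with one full turn is 8.6 rad in total. The most there could be was 8.5, so the screw is at its stop. The head dropped about 10.5 mm and the sample pixels look unchanged. One last check of the full view, the spare clamp and sample drift.

```bash
python3 - <<'E'
import cv2,numpy as np
t0,t9,s0,s9=[cv2.imread(f"pics/{n}.png").astype(int) for n in("top0","t9f","side0","s9f")]
d=lambda a,b,y,x:np.abs(a-b)[y[0]:y[1],x[0]:x[1]].max(2)
print("spare",np.mean(d(t0,t9,(240,330),(380,475))>30),np.mean(d(s0,s9,(325,440),(345,450))>30))
print("sample",np.mean(d(t0,t9,(248,300),(153,177))>30),np.mean(d(s0,s9,(205,232),(220,252))>30))
E
```

```text
spare 0.0 0.0
sample 0.049679487179487176 0.05787037037037037
```

View pics/s9f.png

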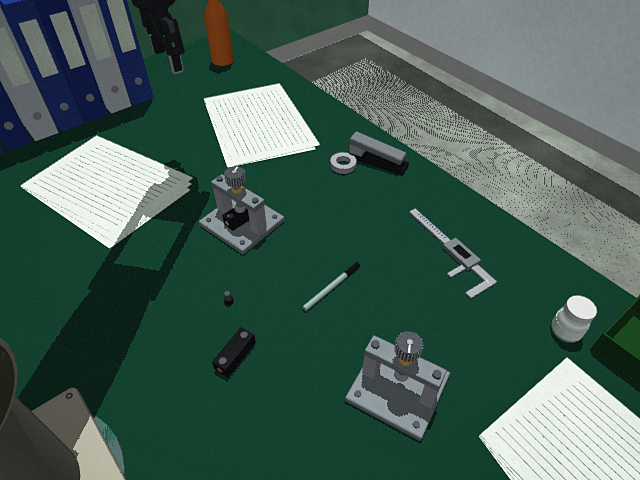

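The gripper hangs free at (165,40) with zero force, though fairly near the binders and the bottle. I'll bring it back 12 cm the way it came, still above the clamp's height, and hand in.

```bash
python3 -m inch '[[[0,4,0],[0,0,0],1],[[0,8,0],[0,0,0],1],[[0,12,0],[0,0,0],1],[[0,12,0],[0,0,0],1],[[0,12,0],[0,0,0],1]]'
python3 -c "
from bench import r
print(r.hand_in())"
```

```text
time: 18.55
tool_pos: [514.2, 374.8, 234.3]
tcp_rot: [-180.0, -0.0, -6.2]
ft_force: [0.7, 0.1, -0.1]
finger_gap: 85.2
the job is handed in; nothing more can be done
None
```

I tightened the clamp holding the sample down to its stop in three part-turns of about 2.55, 2.7 and 3.2 rad, with a fresh grip each time. Then I let go, backed off and handed the job in at 18.6 s; no verdict is reported.

- **At the stop:** the white line showed about 8.6 rad of total turn. At most 8.5 rad could have been left, so this is the stop to within reading error. The head sank about 10.5 mm. Near the end the wrist moment jumped to 0.63 N m and fell to 0.11 as the pads slipped. I did not regrip to test the stop a second time.
- **Measured height:** the top of the head read 131.6 mm where 133 mm is expected. It also read 1–2 mm low at the start, which is within the camera calibration.
- **Sample:** it looks unmoved by eye in both views. About 5% of the pixels around it changed, which I put down to the lowered foot and its shadow.
- **Empty clamp:** its thumbscrew and surroundings showed no pixel change in either view.
- **Robot at hand-in:** the gripper was open in free air, with the wrist force under 1 N.

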